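Free the top parts cup from the locked stack in the roll-top caddy

TASK

Roll up the slatted shutter of the caddy until it stays open by itself, and let go. Then free the top octagonal cup of the nested stack inside, which is caught under hidden lugs in the cup below: twist it with only a light upward pull until it slips out, never wrenching it. Stand the cup upright in the big square recess of the repair mat, without dropping it or disturbing the other things, and leave the shutter open.

Things in the scene. Friction and masses are not known exactly. Their poses are not given: they have to be found in the camera images.
- caddy: Grey metal roll-top caddy, 370 mm deep, 276 mm wide, 223 mm high, fixed to the table. Origin on the table under the axis of the cup stack; x points to its rear, away from the robot, z up. Side cheeks at y = +-130 mm, within 178 mm of the shutter axis; front sill at x = -85 mm, 58 mm high. The shutter turns about a level axis along y through (100, 0, 30) mm.
- shutter (a joint): Turn of the shutter about that axis: 0 closed, grows as it is raised up and over to the rear, stop at 1.53 rad. An arc of wooden slats, outer face 193 mm from the axis, 272 mm wide, 0.45 kg, slight friction. Let go when less than about a third open it slides shut; let go past half open it runs on to the stop and stays.
- shutter_bar (a point): Middle of the shutter's grip: a round steel bar 10 mm thick along the caddy's y, 130 mm long between end posts, 238 mm from the shutter axis, about 40 mm clear of the slats. At joint 0 it lies 15 degrees above level in front of the axis, at (-130, 0, 92) mm in the caddy's frame, and travels on an arc.
- stack: The rest of the stack: nested white octagonal parts cups 68 mm across on a steel foot, fixed upright in the caddy. Origin at the centre of its foot, 8 mm over the table; the open rim is 85 mm above it. Hidden in the mouth are four inward lugs 90 degrees apart, 50 degrees wide, 66 to 73 mm above the origin. Their turn is not told by this body's yaw and must be felt.
- cup: The loose top cup: white plastic, open on top, 78 mm high, 50 to 85 g. Origin at the centre of its underside, z up. Round foot 39 mm across up to 35 mm height, above it an octagonal collar to the rim, 60 mm across the flats, which face +x of the cup and every 45 degrees. Nested, its underside is 52 mm above the stack's origin and the collar stands clear above the stack; 35 mm of lift takes it out.
- cup_tabs (a point): Point on the cup's axis 8 mm above its underside, at mid height of four round outward pegs 8 mm thick, 90 degrees apart, caught under the lugs: the cup lifts 2 mm and is blocked, but turns freely at any angle. It comes out only where all pegs meet gaps: a window about 20 degrees wide every 90 degrees, the first 10 to 60 degrees from the start either way. 17 mm of lift clears the lugs.
- mat: Blue moulded repair mat, 340 by 236 mm, fixed on the table. Origin on the table at the centre of its big square recess, 132 mm wide inside, with its floor 4 mm above the table and a ridge around it to 10 mm; x away from the robot; the mat extends 220 mm towards the robot from the origin.
- screwdriver: Screwdriver 170 mm long lying on the near part of the mat. Bystander.
- control_knob: Black amplifier knob 32 mm across, 20 mm high, on the mat's near part. Bystander.
- jar: Glass jar 40 mm across, 50 mm high, standing in the caddy beside the stack. Bystander.
- valve: Glass amplifier valve 34 mm across, 72 mm high, standing between caddy and mat. Bystander.
- reel: Solder reel 60 mm across, 55 mm high. Bystander.
- wool_tin: Round tin of brass wool 80 mm across, 50 mm high. Bystander.
- tin_box: Flat dark tin box 150 by 75 by 30 mm. Bystander.

How it is judged:
By the outcome, as a careful person would: the job done as asked, in the order asked, and still so for the second after the job is handed in, with the robot touching nothing.
It also fails if it takes over 67 s, if anything falls off the work surface, if the arm or the gripper's body presses on something with over 40 N, if the wrist force passes 120 N, or if a joint passes its speed limit or range.

ROBOT

A 6-joint arm with a two-finger parallel gripper is mounted at the origin on the work surface. World frame = base frame: x ahead of the robot, y to its left, z up, the work surface at z = 0. Lengths are in m, angles in rad, forces in N, time in s.
With the tool pointing down it reaches from about 0.25 to 0.725 m from the base axis. Payload 4 kg.
Tool frame: the origin (TCP) lies on the centre line of the jaws, within the pads' length; the fingertips stand ahead of it and the grasp point (between the pads) lies 11 mm behind it (bot.tip_extent is the z of the fingertips in the tool frame, in m); z points along the fingers, y is the direction in which the jaws open and shut (so a half turn about z gives the same grasp; the last joint's range is limited). The gripper opens to 85 mm and grips with 20 to 120 N. Pads are 22 mm wide; open, the fingers measure 114 mm over their backs; the gripper's body (76 mm by 85 mm) begins 54 mm behind the grasp point. The pads swing forward as they close: fully open they stand 13 mm farther back than shut.
Start: joints at [1.227, 0.241, 0.005, 1.335, 0, 1.571], TCP at [0.169, 0.471, 0.239] pointing down, gripper open.
Joint ranges: [-2.72, 2.72], [-1.05, 1.87], [-1.09, 1.28], [-1.99, 2.15], [-1.42, 1.44], [-3.14, 3.14]. Speed limits (rad/s): [2.79, 2.79, 3.14, 3.14, 3.14, 3.14].

INTERFACE

Orientations are given as a unit quaternion [x, y, z, w].
In Python, from workcell import bot gives the robot as it stands.
- The arm moves only by the shell command python3 -m jog 'ROWS'. ROWS is JSON, a list that holds one entry, the list of rows, each a list of 7 numbers: the shift along the world's x, y, z in m, then the turn, a rotation vector about the world's x, y, z in degrees, then the closure in counts, from 0 (fully open) to 255 (shut). In form: [[[tx, ty, tz, ax, ay, az, fingers], ...]]. A call has 1 to 10 rows; each row is the pose to reach, as a shift and turn from the pose commanded when the call began; what a row does not reach only later rows make up. A row lasts 1/12 s, in which the tool goes at most 41.7 mm and 7.16 degrees, less where a joint would pass 70% of its speed; a pose out of reach is approached as far as the arm can. A call with a gripper value outside its range is refused whole. The fingers move at their own pace and stop on an object; the grip force is fixed at half the most. Time passes only in rows, so rows that repeat a pose let the fingers close. It gives the time, the measured TCP pose, the force and the opening at its end, in the units of the state.
- bot.get_obs(): the state, without advancing time (a new reading comes with each control period).
- bot.camera(name): name is "scene" or "top" or "wrist"; returns the picture (420x560x3 uint8, blue, green, red); there is no depth.
- bot.camera_model(name): a dict with "K" (3x3 intrinsics, pixels), "k1" (the pictures are not rectified: a ray, as slopes to the right and down, at radius r is drawn at 1 + k1 r^2 times it, then the intrinsics apply), "T" (4x4, takes a point from camera to world coordinates). Camera axes: x right, y down, z forward; pixel columns grow to the right and rows downward; lengths in m; the calibration is good to about 2 mm. A picture is of the moment at which its call begins: read the wrist's pose just before it. camera_model takes no time and is no camera call; for the wrist camera it gives the pose at the moment of the call.
- bot.job_done(): hands the job in, once; it reports no verdict.
The state is a dict: "clock": time; "joint_pos": joint angles; "joint_vel": joint speeds; "tau": joint torques, N m; "eef_pos": TCP position; "tool_rot": TCP orientation; "ft_force": force on the tool from outside, world axes, zero at the start; "ft_torque": the same for the moment, N m; "grip_width": finger opening in m.
Only numpy, scipy, OpenCV 4.12 (cv2) and the standard library are available. Lean on these libraries where they do the work, as an engineer would, in place of code of your own. Each camera call takes 0.05 s, during which the arm holds its last target. There are 200 camera calls.

## Working session

There is one attempt and no reset: what is moved stays moved. The work goes in short steps, Python scripts to look and compute and a shell command to move; the robot and the scene stay as the last step left them, time stands still between calls to the robot, and variables do not carry over. Pictures are saved under pics/ and viewed, about 8 in all and at most 12, crops included, and the job is handed in when it is done.

```bash
mkdir -p pics; ls; python3 - <<'E'
from workcell import bot
import cv2,numpy as np
for n in("scene","top"):
    m=bot.camera_model(n);print(n,np.round(m["K"],1).tolist(),m["k1"],np.round(m["T"],4).tolist())
    cv2.imwrite(f"pics/{n}0.png",bot.camera(n))
o=bot.get_obs();print({k:np.round(v,3).tolist() for k,v in o.items()},bot.tip_extent)
E
```

```text
pics
scene [[396.8, 0.0, 269.8], [0.0, 396.8, 207.9], [0.0, 0.0, 1.0]] -0.00048632414978417394 [[0.8014, -0.4672, 0.3736, 0.0846], [-0.5982, -0.6286, 0.4971, -0.5422], [0.0026, -0.6218, -0.7832, 0.9481], [0.0, 0.0, 0.0, 1.0]]
top [[458.9, 0.0, 282.1], [0.0, 458.9, 217.1], [0.0, 0.0, 1.0]] 0.03304807358740615 [[-0.0163, -0.9955, 0.0938, 0.3584], [-0.9999, 0.0165, 0.0014, -0.0091], [-0.0029, -0.0937, -0.9956, 1.6626], [0.0, 0.0, 0.0, 1.0]]
{'clock': 0.1, 'joint_pos': [1.227, 0.241, 0.004, 1.335, 0.0, 1.571], 'joint_vel': [0.001, 0.0, 0.003, 0.001, -0.001, -0.0], 'tau': [0.001, -37.314, 25.301, 0.011, 0.0, 0.0], 'eef_pos': [0.168, 0.47, 0.238], 'tool_rot': [0.171, 0.985, -0.001, -0.0], 'ft_force': [-1.136, 0.277, 0.531], 'ft_torque': [-0.012, -0.05, -0.042], 'grip_width': 0.085} 0.008
```

View pics/scene0.png

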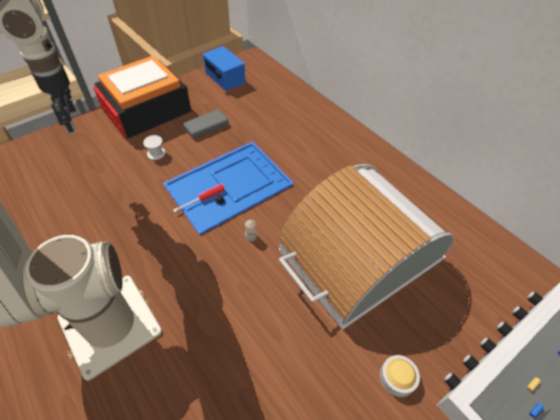

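View pics/top0.png

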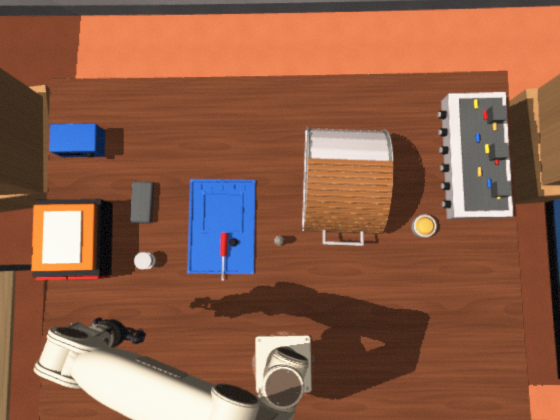

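```bash
cat > h.py <<'E'
from workcell import bot
import cv2,numpy as np
def ray(n,px,m=None):
    m=m or bot.camera_model(n);K=np.array(m["K"]);T=np.array(m["T"])
    d=np.array([(px[0]-K[0,2])/K[0,0],(px[1]-K[1,2])/K[1,1]]);u=d.copy()
    for _ in range(8):u=d/(1+m["k1"]*(u@u))
    return T[:3,3],T[:3,:3]@np.array([u[0],u[1],1.])
def plane(n,px,z,m=None):
    o,d=ray(n,px,m);return o+d*(z-o[2])/d[2]
def proj(n,P,m=None):
    m=m or bot.camera_model(n);K=np.array(m["K"]);T=np.array(m["T"])
    c=T[:3,:3].T@(np.array(P)-T[:3,3]);u=c[:2]/c[2];u=u*(1+m["k1"]*(u@u))
    return np.array([K[0,0]*u[0]+K[0,2],K[1,1]*u[1]+K[1,2]])
def two(n1,p1,n2,p2):
    o1,d1=ray(n1,p1);o2,d2=ray(n2,p2)
    s=np.linalg.lstsq(np.c_[d1,-d2],o2-o1,rcond=None)[0]
    a,b=o1+s[0]*d1,o2+s[1]*d2;return (a+b)/2,np.linalg.norm(a-b)
E
python3 - <<'E'
from h import *
t=cv2.imread("pics/top0.png");s=cv2.imread("pics/scene0.png")
hsv=cv2.cvtColor(t,cv2.COLOR_BGR2HSV)
m=cv2.inRange(hsv,(100,120,60),(125,255,255));m[:, :180]=0;m[:,270:]=0
c=max(cv2.findContours(m,0,2)[0],key=cv2.contourArea);
P=np.array([plane("top",p[0],.008)[:2] for p in c],np.float32)
r=cv2.minAreaRect(P);print("mat",r,cv2.boxPoints(r).round(4).tolist())
a=cv2.resize(t[115:255,255:435],None,fx=4,fy=4,interpolation=cv2.INTER_CUBIC)[:560,:720]
cv2.imwrite("pics/c_top.png",a)
a=cv2.resize(s[155:335,270:460],None,fx=3.3,fy=3.3,interpolation=cv2.INTER_CUBIC)
cv2.imwrite("pics/c_scene.png",a)
E
```

```text
mat ((0.48614323139190674, 0.21313920617103577), (0.2373817414045334, 0.3395128548145294), 88.29615783691406) [[0.31290000677108765, 0.09950000047683716], [0.6523000001907349, 0.08950000256299973], [0.6593999862670898, 0.32670000195503235], [0.3199999928474426, 0.3368000090122223]]
```

View pics/c_top.png

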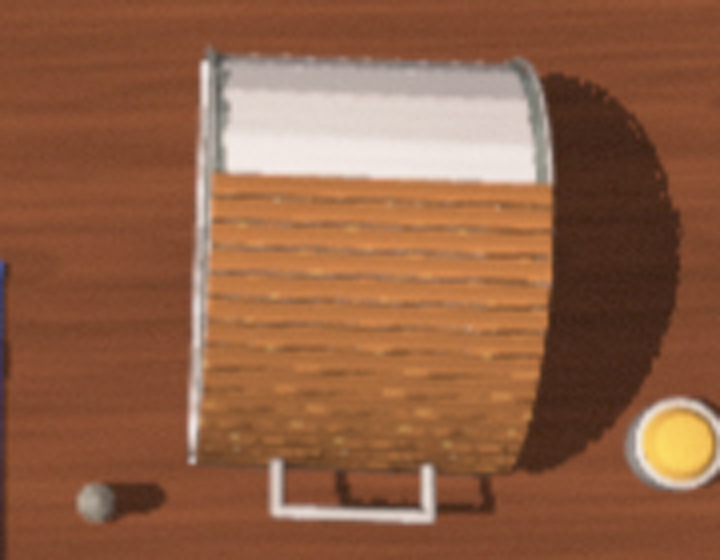

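View pics/c_scene.png

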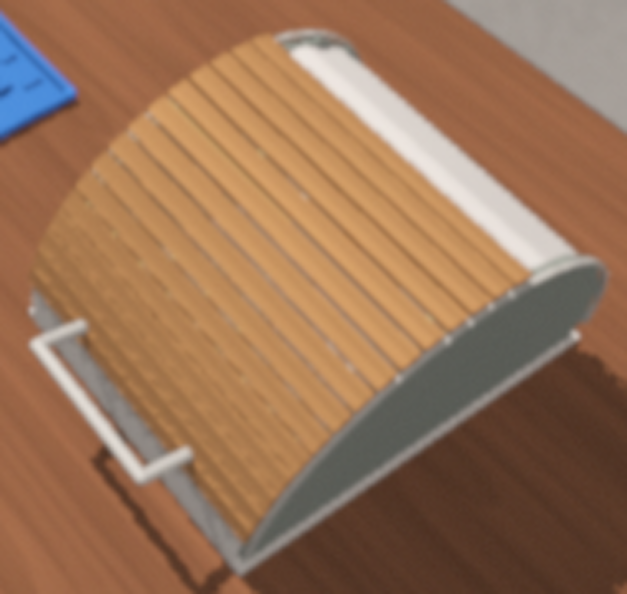

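```bash
python3 - <<'E'
from h import *
f=lambda x,y:((x+.5)/4-.5+255,(y+.5)/4-.5+115)
g=lambda x,y:((x+.5)/3.3-.5+270,(y+.5)/3.3-.5+155)
L=two("top",f(276,514),"scene",g(37,344));R=two("top",f(432,517),"scene",g(142,475));print(L,R)
for z in(.092,):
  a,b=plane("top",f(276,514),z),plane("top",f(432,517),z);print(a,b,np.linalg.norm(a-b),np.degrees(np.arctan2((a-b)[0],(a-b)[1])))
# front lower sill, slat rear line
for q,w,z in((f(213,175),f(551,184),.22),):
  a,b=plane("top",q,z),plane("top",w,z);print(a,b,np.degrees(np.arctan2((a-b)[0],(a-b)[1])))
q,w=g(276,38),g(530,277)
print(two("top",f(213,175),"scene",q),two("top",f(551,184),"scene",w))
# scene: cheek bottom right edge on table
a,b=plane("scene",g(242,572),0),plane("scene",g(577,336),0);print("cheek",a,b,np.degrees(np.arctan2(*(b-a)[1::-1])),np.linalg.norm(b-a))
# valve, mat
mm=np.radians(-1.7+0)
bot_=np.array([[.3129,.0995],[.3200,.3368]]).mean(0);d=np.array([.6523-.3129,.0895-.0995]);d/=np.linalg.norm(d)
print("recess",bot_+.22*d)
print("valve",plane("top",f(96,503),.06))
E
```

```text
(array([ 0.41525033, -0.14745307,  0.09663347]), np.float64(0.002056566102202265)) (array([ 0.40900075, -0.27820201,  0.10096934]), np.float64(0.0014339063193128153))
[ 0.41455024 -0.14729993  0.092     ] [ 0.40987435 -0.28018152  0.092     ] 0.1329638303456669 2.0153166953185346
[ 0.68111002 -0.09244061  0.22      ] [ 0.66892659 -0.36110608  0.22      ] 2.59646831593111
(array([ 0.68431022, -0.09484248,  0.21733606]), np.float64(0.006739254072906159)) (array([ 0.66888142, -0.36101969,  0.21637256]), np.float64(0.0024251056455190595))
cheek [ 0.45582976 -0.35038864  0.        ] [ 0.82423194 -0.36912318  0.        ] -2.9111837167402435 0.36887823137161946
recess [0.53635457 0.21167078]
valve [0.42783522 0.00661119 0.06      ]
```

```bash
python3 -m jog '[[[0.243,-0.684,-0.075,0,0,-73,135],[0.243,-0.684,-0.075,0,0,-73,135],[0.243,-0.684,-0.075,0,0,-73,135],[0.243,-0.684,-0.075,0,0,-73,135],[0.243,-0.684,-0.075,0,0,-73,135],[0.243,-0.684,-0.075,0,0,-73,135],[0.243,-0.684,-0.075,0,0,-73,135],[0.243,-0.684,-0.075,0,0,-73,135],[0.243,-0.684,-0.075,0,0,-73,135],[0.243,-0.684,-0.075,0,0,-73,135]]]'
```

```text
clock: 0.93
eef_pos: [0.307, 0.0783, 0.1963]
tool_rot: [0.717, 0.697, 0.0, 0.0]
ft_force: [1.0, 1.1, 0.1]
grip_width: 0.0398
```

```bash
python3 -m jog '[[[0.105,-0.292,-0.036,0,0,-1,135],[0.105,-0.292,-0.036,0,0,-1,135],[0.105,-0.292,-0.036,0,0,-1,135],[0.105,-0.292,-0.036,0,0,-1,135],[0.105,-0.292,-0.036,0,0,-1,135],[0.105,-0.292,-0.036,0,0,-1,135],[0.105,-0.292,-0.036,0,0,-1,135],[0.105,-0.292,-0.036,0,0,-1,135],[0.105,-0.292,-0.036,0,0,-1,135]]]'; python3 - <<'E'
from h import *
print({k:np.round(v,3).tolist() for k,v in bot.get_obs().items()})
m=bot.camera_model("wrist");im=bot.camera("wrist");cv2.imwrite("pics/w1.png",im)
print(proj("wrist",[.4146,-.1473,.094],m),proj("wrist",[.4099,-.2802,.094],m))
E
```

```text
clock: 1.68
eef_pos: [0.4133, -0.2158, 0.1594]
tool_rot: [0.723, 0.691, -0.0, 0.0]
ft_force: [0.0, -0.4, -0.3]
grip_width: 0.0401
{'clock': 1.683, 'joint_pos': [-0.481, 0.227, -0.229, 1.115, -0.001, 1.136], 'joint_vel': [0.057, -0.052, -0.064, 0.042, 0.03, 0.039], 'tau': [-0.897, -34.222, 23.557, -0.094, -0.16, -0.213], 'eef_pos': [0.413, -0.216, 0.159], 'tool_rot': [0.723, 0.691, -0.0, 0.0], 'ft_force': [0.047, -0.395, -0.265], 'ft_torque': [0.001, -0.055, -0.036], 'grip_width': 0.04}
[279.10761842 109.75874325] [281.71416452 311.14146668]
```

View pics/w1.png

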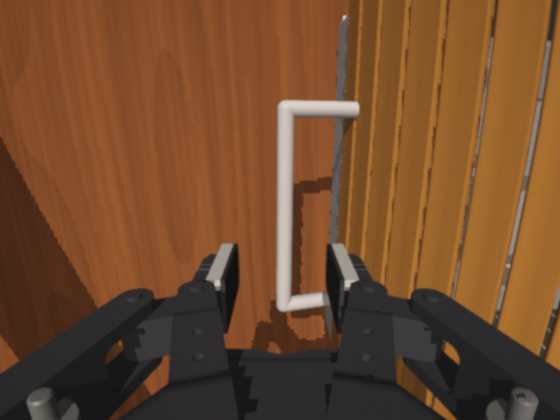

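```bash
python3 -m jog '[[[0.002,0.005,-0.03,0,0,0,135],[0.002,0.005,-0.06,0,0,0,135],[0.002,0.005,-0.075,0,0,0,135],[0.002,0.005,-0.075,0,0,0,180],[0.002,0.005,-0.075,0,0,0,255],[0.002,0.005,-0.075,0,0,0,255],[0.002,0.005,-0.075,0,0,0,255],[0.002,0.005,-0.075,0,0,0,255]]]'; python3 -m jog '[[[0,0,0.0,0,0,0,255],[0,0,0.003,0,0,0,255]]]'
```

```text
clock: 2.4
eef_pos: [0.4153, -0.206, 0.0865]
tool_rot: [0.721, 0.693, 0.001, 0.0]
ft_force: [2.6, 4.5, -2.1]
grip_width: 0.008
clock: 2.57
eef_pos: [0.4159, -0.2061, 0.089]
tool_rot: [0.721, 0.693, 0.002, 0.001]
ft_force: [6.5, 5.2, -5.6]
grip_width: 0.0076
```

```bash
python3 -m jog '[[[0.0025,0,0.0085,0,0,0,255],[0.0055,0,0.017,0,0,0,255],[0.0095,-0.0004,0.0265,0,0,0,255],[0.0134,-0.0006,0.0362,0,0,0,255],[0.018,-0.0008,0.0455,0,0,0,255],[0.023,-0.001,0.0546,0,0,0,255],[0.0285,-0.0013,0.0634,0,0,0,255],[0.0341,-0.0015,0.0721,0,0,0,255]]]'
```

```text
clock: 3.23
eef_pos: [0.4491, -0.2078, 0.1611]
tool_rot: [0.721, 0.693, 0.001, 0.0]
ft_force: [4.7, 2.2, -8.6]
grip_width: 0.0072
```

```bash
python3 -m jog '[[[0.0127,-0.0006,0.0165,0,0,0,255],[0.0267,-0.0012,0.0318,0,0,0,255],[0.042,-0.0019,0.0458,0,0,0,255],[0.0585,-0.0026,0.0585,0,0,0,255],[0.076,-0.0034,0.0696,0,0,0,255],[0.0944,-0.0042,0.0792,0,0,0,255],[0.1136,-0.0051,0.0871,0,0,0,255],[0.1334,-0.006,0.0934,0,0,0,255],[0.1537,-0.0069,0.0979,0,0,0,255]]]'
```

```text
clock: 3.98
eef_pos: [0.6026, -0.2162, 0.2635]
tool_rot: [0.722, 0.692, 0.0, 0.003]
ft_force: [-1.9, -0.8, 7.5]
grip_width: 0.0074
```

```bash
python3 -m jog '[[[0.0206,-0.0009,0.0027,0,0,0,255],[0.0413,-0.0018,0.0036,0,0,0,255],[0.062,-0.0027,0.0027,0,0,0,255],[0.062,-0.0027,0.0027,0,0,0,255],[0.062,-0.0027,0.0027,0,0,0,100],[0.062,-0.0027,0.0027,0,0,0,60],[0.062,-0.0027,0.022,0,0,0,60],[0.062,-0.0027,0.05,0,0,0,60],[0.04,-0.0027,0.07,0,0,0,60]]]'
python3 - <<'E'
from h import *
print(np.round(bot.get_obs()["joint_pos"],3))
cv2.imwrite("pics/s2.png",bot.camera("scene"));cv2.imwrite("pics/t2.png",bot.camera("top"))
E
```

```text
clock: 4.73
eef_pos: [0.6437, -0.2178, 0.3264]
tool_rot: [0.721, 0.693, -0.001, -0.001]
ft_force: [-0.9, -0.4, -0.4]
grip_width: 0.0649
[-0.326  0.654  0.868  1.788 -0.     1.284]
```

View pics/s2.png

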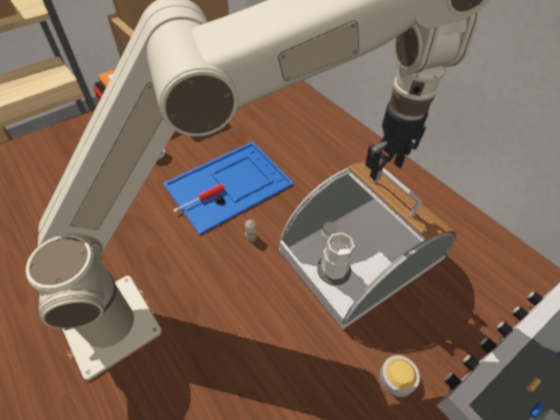

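```bash
python3 -m jog '[[[-0.03,0,0,0,0,0,0],[-0.06,-0.001,-0.02,0,0,0,0],[-0.09,-0.002,-0.04,0,0,0,0],[-0.102,-0.002,-0.046,0,0,0,0],[-0.102,-0.002,-0.046,0,0,0,0],[-0.102,-0.002,-0.046,0,0,0,0],[-0.102,-0.002,-0.046,0,0,0,0]]]'
python3 - <<'E'
from h import *
print({k:np.round(v,4).tolist() for k,v in bot.get_obs().items()})
m=bot.camera_model("wrist");im=bot.camera("wrist");np.save("w3.npy",m,allow_pickle=True)
t=bot.camera("top");cv2.imwrite("pics/t3.png",t);cv2.imwrite("pics/w3.png",im);cv2.imwrite("pics/s3.png",bot.camera("scene"))
print(proj("wrist",[.542,-.2195,.138],m))
E
```

```text
clock: 5.42
eef_pos: [0.541, -0.2202, 0.2836]
tool_rot: [0.721, 0.693, 0.001, 0.001]
ft_force: [0.2, -0.3, -0.1]
grip_width: 0.0852
{'clock': 5.4167, 'joint_pos': [-0.3865, 0.3995, 0.3415, 1.5103, -0.0, 1.2247], 'joint_vel': [0.0052, 0.0146, 0.0337, 0.0006, -0.0022, 0.0002], 'tau': [-0.2499, -45.1844, 24.9448, 0.0875, -0.0147, 0.0002], 'eef_pos': [0.541, -0.2202, 0.2836], 'tool_rot': [0.7213, 0.6927, 0.0005, 0.0012], 'ft_force': [0.2102, -0.3088, -0.0935], 'ft_torque': [-0.006, 0.0183, 0.015], 'grip_width': 0.0852}
[282.98015198 191.38729789]
```

View pics/w3.png

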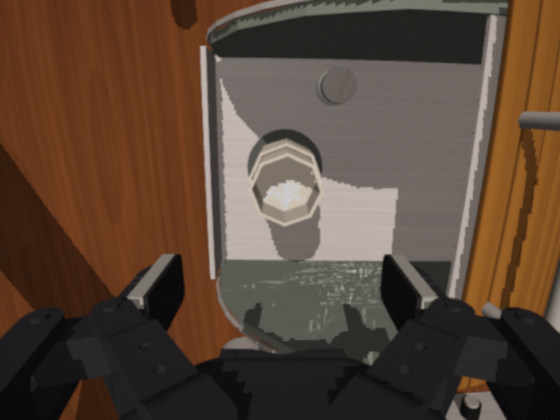

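```bash
python3 - <<'E'
import cv2
a=cv2.imread("pics/w3.png")[125:240,230:345];cv2.imwrite("pics/w3c.png",cv2.resize(a,None,fx=5,fy=5,interpolation=cv2.INTER_CUBIC))
E
```

```text
(no output)
```

View pics/w3c.png

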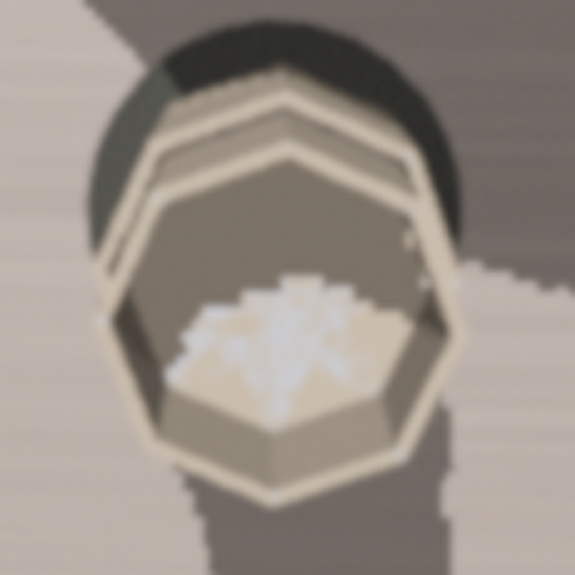

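```bash
python3 - <<'E'
from h import *
m=np.load("w3.npy",allow_pickle=True).item()
V=[(288,143),(415,205),(462,335),(402,462),(273,504),(150,440),(98,318),(155,192)]
P=np.array([plane("wrist",((x+.5)/5-.5+230,(y+.5)/5-.5+125),.138,m)[:2] for x,y in V]);c=P.mean(0);d=P-c
print(c,np.linalg.norm(d,axis=1).round(4));a=np.degrees(np.arctan2(d[:,1],d[:,0]));print(a.round(1));z=np.exp(8j*np.radians(a)).mean();print("vertex angle mod45",np.degrees(np.angle(z))/8,abs(z))
S=[(285,95),(418,155)];print([plane("wrist",((x+.5)/5-.5+230,(y+.5)/5-.5+125),.093,m)[:2].round(4) for x,y in S])
E
```

```text
[ 0.5443821  -0.21844805] [0.0317 0.0311 0.0314 0.0325 0.0322 0.0305 0.0314 0.0316]
[  85.5   40.8   -4.8  -50.9  -94.6 -140.8  174.6  129.8]
vertex angle mod45 -5.061033329125881 0.9966138109318652
[array([ 0.5472, -0.183 ]), array([ 0.5726, -0.1957])]
```

```bash
python3 -m jog '[[[0.003,0.002,0,0,0,7,0],[0.003,0.002,0,0,0,14,0],[0.003,0.002,0,0,0,19.7,0],[0.003,0.002,-0.03,0,0,19.7,0],[0.003,0.002,-0.06,0,0,19.7,0],[0.003,0.002,-0.09,0,0,19.7,0],[0.003,0.002,-0.11,0,0,19.7,0],[0.003,0.002,-0.12,0,0,19.7,0],[0.003,0.002,-0.12,0,0,19.7,0]]]';  python3 - <<'E'
from h import *
cv2.imwrite("pics/w4.png",bot.camera("wrist"))
E
```

```text
clock: 6.32
eef_pos: [0.5423, -0.2173, 0.1598]
tool_rot: [0.592, 0.806, -0.001, -0.002]
ft_force: [-0.8, -0.3, -0.5]
grip_width: 0.0853
```

View pics/w4.png

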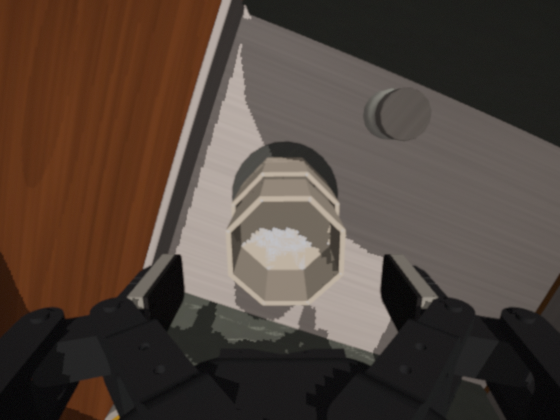

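```bash
python3 -m jog '[[[0.002,-0.001,-0.02,0,0,0,0],[0.002,-0.001,-0.04,0,0,0,0],[0.002,-0.001,-0.051,0,0,0,0],[0.002,-0.001,-0.051,0,0,0,0],[0.002,-0.001,-0.051,0,0,0,120],[0.002,-0.001,-0.051,0,0,0,160],[0.002,-0.001,-0.051,0,0,0,160],[0.002,-0.001,-0.051,0,0,0,160],[0.002,-0.001,-0.051,0,0,0,160]]]'; python3 - <<'E'
from h import *
o=bot.get_obs();print({k:np.round(o[k],4).tolist() for k in("eef_pos","tool_rot","ft_force","ft_torque","grip_width")})
E
```

```text
clock: 7.12
eef_pos: [0.5465, -0.2195, 0.1136]
tool_rot: [0.592, 0.806, 0.0, 0.002]
ft_force: [0.1, -0.3, 7.0]
grip_width: 0.0592
{'eef_pos': [0.5465, -0.2195, 0.1136], 'tool_rot': [0.5922, 0.8058, 0.0005, 0.002], 'ft_force': [0.0705, -0.349, 6.9718], 'ft_torque': [0.0195, 0.0156, 0.0047], 'grip_width': 0.0592}
```

```bash
python3 -m jog '[[[0,0,0.003,0,0,0,160],[0,0,0.005,0,0,0,160],[0,0,0.006,0,0,0,160],[0,0,0.006,0,0,0,160]]]';python3 -m jog '[[[0,0,0.001,0,0,0,160],[0,0,0.002,0,0,0,160],[0,0,0.002,0,0,0,160]]]'
```

```text
clock: 7.45
eef_pos: [0.5454, -0.2189, 0.1156]
tool_rot: [0.592, 0.806, 0.0, -0.0]
ft_force: [4.9, -1.5, -11.3]
grip_width: 0.059
clock: 7.7
eef_pos: [0.5453, -0.2188, 0.1158]
tool_rot: [0.592, 0.806, -0.0, -0.001]
ft_force: [7.4, -2.9, -20.9]
grip_width: 0.0589
```

```bash
python3 -m jog '[[[0,0,-0.0033,0,0,0,160],[0,0,-0.0033,0,0,0,160],[0,0,-0.0033,0,0,0,160]]]'
```

```text
clock: 7.95
eef_pos: [0.544, -0.2184, 0.1153]
tool_rot: [0.592, 0.806, -0.0, -0.001]
ft_force: [-0.7, -0.7, -7.7]
grip_width: 0.0594
```

```bash
python3 -m jog '[[[0,0,-0.0006,0,0,4,160],[0,0,-0.0006,0,0,8,160],[0,0,-0.0006,0,0,8,160]]]'; python3 -m jog '[[[0,0,0,0,0,4,160],[0,0,0,0,0,8,160],[0,0,0,0,0,8,160]]]'
```

```text
clock: 8.2
eef_pos: [0.5444, -0.2183, 0.1155]
tool_rot: [0.534, 0.846, 0.0, -0.001]
ft_force: [0.5, 0.4, -5.0]
grip_width: 0.059
clock: 8.45
eef_pos: [0.5454, -0.2191, 0.1166]
tool_rot: [0.475, 0.88, -0.0, 0.001]
ft_force: [-0.0, -0.2, -0.8]
grip_width: 0.0591
```

```bash
python3 -m jog '[[[0,0,0.001,0,0,0,160],[0,0,0.002,0,0,0,160],[0,0,0.002,0,0,0,160]]]'
```

```text
clock: 8.7
eef_pos: [0.5454, -0.2191, 0.1184]
tool_rot: [0.475, 0.88, 0.0, 0.001]
ft_force: [-0.1, -0.2, -1.3]
grip_width: 0.0591
```

```bash
python3 -m jog '[[[0,0,0,0,0,3,160],[0,0,0,0,0,5,160],[0,0,0,0,0,5,160],[0,0,0.002,0,0,5,160],[0,0,0.004,0,0,5,160]]]'; python3 -m jog '[[[0,0,0.002,0,0,0,160],[0,0,0.004,0,0,0,160],[0,0,0.004,0,0,0,160]]]'
```

```text
clock: 9.12
eef_pos: [0.545, -0.2189, 0.1217]
tool_rot: [0.436, 0.9, -0.0, -0.0]
ft_force: [0.1, 0.5, -0.9]
grip_width: 0.0591
clock: 9.37
eef_pos: [0.5455, -0.2191, 0.1263]
tool_rot: [0.436, 0.9, 0.0, 0.001]
ft_force: [0.4, 1.0, -1.3]
grip_width: 0.0596
```

```bash
python3 -m jog '[[[0,0,0.004,0,0,0,160],[0,0,0.008,0,0,0,160],[0,0,0.013,0,0,0,160],[0,0,0.018,0,0,0,160],[0,0,0.024,0,0,0,160],[0,0,0.03,0,0,0,160]]]'; python3 -m jog '[[[0,0,0.015,0,0,0,160],[0,0,0.035,0,0,0,160],[0,0,0.06,0,0,0,160],[0,0,0.085,0,0,0,160],[0,0,0.11,0,0,0,160],[0,0,0.13,0,0,0,160],[0,0,0.145,0,0,0,160],[0,0,0.15,0,0,0,160]]]'; python3 - <<'E'
from h import *
cv2.imwrite("pics/s5.png",bot.camera("scene"))
E
```

```text
clock: 9.87
eef_pos: [0.5452, -0.219, 0.1564]
tool_rot: [0.435, 0.9, 0.0, 0.0]
ft_force: [-0.1, -0.5, 0.1]
grip_width: 0.0591
clock: 10.53
eef_pos: [0.546, -0.2193, 0.3094]
tool_rot: [0.435, 0.9, 0.0, 0.003]
ft_force: [0.1, -1.1, -1.1]
grip_width: 0.0592
```

View pics/s5.png

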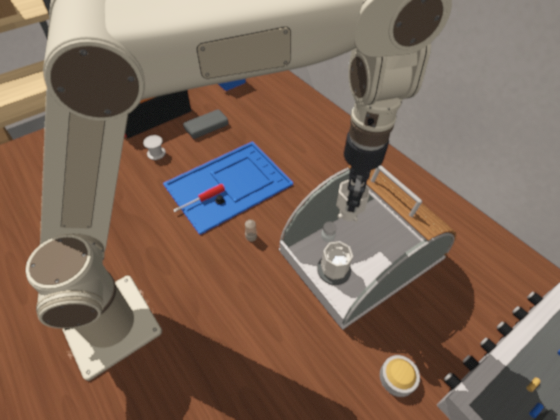

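```bash
python3 -m jog '[[[0,0.015,0,0,0,0,160],[-0.001,0.045,0,0,0,0,160],[-0.002,0.08,0,0,0,0,160],[-0.003,0.115,0,0,0,0,160],[-0.004,0.15,0,0,0,0,160],[-0.005,0.185,0,0,0,0,160],[-0.006,0.22,0,0,0,0,160],[-0.007,0.255,0,0,0,0,160],[-0.008,0.29,0,0,0,0,160],[-0.009,0.325,0,0,0,0,160]]]'; python3 -m jog '[[[-0.001,0.035,0,0,0,0,160],[-0.001,0.065,0,0,0,0,160],[-0.001,0.09,-0.01,0,0,0,160],[-0.001,0.103,-0.03,0,0,0,160],[-0.001,0.106,-0.06,0,0,0,160],[-0.001,0.106,-0.09,0,0,0,160],[-0.001,0.106,-0.12,0,0,0,160],[-0.001,0.106,-0.15,0,0,0,160],[-0.001,0.106,-0.17,0,0,0,160],[-0.001,0.106,-0.17,0,0,0,160]]]'; python3 - <<'E'
from h import *
cv2.imwrite("pics/s6.png",bot.camera("scene"))
E
```

```text
clock: 11.42
eef_pos: [0.5346, 0.1083, 0.304]
tool_rot: [0.435, 0.9, -0.001, -0.001]
ft_force: [1.2, -0.7, 0.1]
grip_width: 0.0593
clock: 12.25
eef_pos: [0.5298, 0.2109, 0.1288]
tool_rot: [0.435, 0.9, -0.005, -0.005]
ft_force: [-0.8, 1.2, -1.1]
grip_width: 0.059
```

View pics/s6.png

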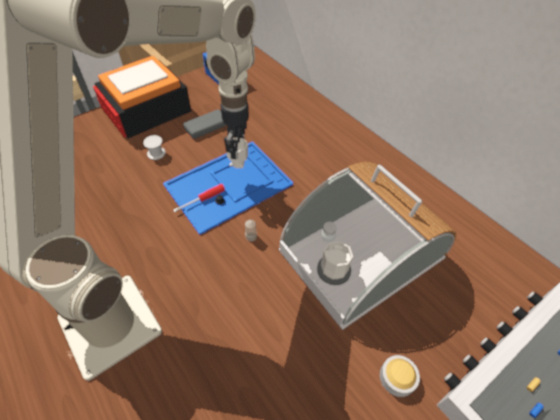

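```bash
python3 -m jog '[[[0.003,0.001,-0.015,0,0,0,160],[0.003,0.001,-0.03,0,0,0,160],[0.003,0.001,-0.042,0,0,0,160],[0.003,0.001,-0.052,0,0,0,160],[0.003,0.001,-0.058,0,0,0,160],[0.003,0.001,-0.06,0,0,0,160],[0.003,0.001,-0.06,0,0,0,160]]]'; python3 -m jog '[[[0,0,-0.003,0,0,0,160],[0,0,-0.006,0,0,0,160],[0,0,-0.006,0,0,0,160]]]'
```

```text
clock: 12.88
eef_pos: [0.5381, 0.2132, 0.0758]
tool_rot: [0.435, 0.9, 0.0, 0.0]
ft_force: [-0.8, 0.6, -0.2]
grip_width: 0.0588
clock: 13.13
eef_pos: [0.5381, 0.2131, 0.0695]
tool_rot: [0.435, 0.9, 0.0, 0.0]
ft_force: [-0.2, 0.0, -1.3]
grip_width: 0.0589
```

```bash
python3 -m jog '[[[0,0,-0.004,0,0,0,160],[0,0,-0.008,0,0,0,160],[0,0,-0.01,0,0,0,160],[0,0,-0.01,0,0,0,160]]]'; python3 -m jog '[[[0,0,-0.001,0,0,0,160],[0,0,-0.0015,0,0,0,160],[0,0,-0.0015,0,0,0,160]]]'
```

```text
clock: 13.47
eef_pos: [0.5375, 0.2129, 0.0588]
tool_rot: [0.435, 0.9, -0.001, -0.0]
ft_force: [0.7, -0.7, -1.2]
grip_width: 0.0593
clock: 13.72
eef_pos: [0.5381, 0.2131, 0.058]
tool_rot: [0.435, 0.9, -0.0, -0.0]
ft_force: [0.1, -0.0, -0.8]
grip_width: 0.0592
```

```bash
python3 -m jog '[[[0,0,-0.001,0,0,0,160],[0,0,-0.001,0,0,0,160],[0,0,-0.001,0,0,0,160]]]'; python3 -m jog '[[[0,0,-0.001,0,0,0,160],[0,0,-0.001,0,0,0,160],[0,0,-0.001,0,0,0,160]]]'
```

```text
clock: 13.97
eef_pos: [0.5382, 0.2131, 0.0577]
tool_rot: [0.435, 0.9, 0.0, 0.0]
ft_force: [-0.8, -1.1, 4.4]
grip_width: 0.059
clock: 14.22
eef_pos: [0.5382, 0.2131, 0.0577]
tool_rot: [0.435, 0.9, 0.0, 0.0]
ft_force: [-3.5, -1.7, 9.6]
grip_width: 0.059
```

```bash
python3 -m jog '[[[0,0,0.001,0,0,0,160],[0,0,0.001,0,0,0,70],[0,0,0.001,0,0,0,40],[0,0,0.001,0,0,0,10],[0,0,0.001,0,0,0,0],[0,0,0.001,0,0,0,0]]]'; python3 -m jog '[[[0,0,0.01,0,0,0,0],[0,0,0.03,0,0,0,0],[0,0,0.06,0,0,0,0],[0,0,0.1,0,0,0,0],[0,0,0.14,0,0,0,0],[0,0,0.17,0,0,0,0],[0,-0.03,0.2,0,0,0,0],[0,-0.06,0.2,0,0,0,0],[0,-0.09,0.2,0,0,0,0],[-0.04,-0.12,0.2,0,0,0,0]]]';python3 -m jog '[[[-0.04,-0.02,0,0,0,0,0],[-0.08,-0.04,0,0,0,0,0],[-0.12,-0.06,0,0,0,0,0],[-0.15,-0.06,0,0,0,0,0],[-0.15,-0.06,0,0,0,0,0]]]'; python3 - <<'E'
from h import *
t=bot.camera("top");s=bot.camera("scene")
a=cv2.resize(t[110:290,120:450],None,fx=1.6,fy=1.6);b=cv2.resize(s[100:330,130:460],None,fx=1.2,fy=1.2)
w=max(a.shape[1],b.shape[1]);p=lambda i:cv2.copyMakeBorder(i,0,0,0,w-i.shape[1],0)
cv2.imwrite("pics/f.png",np.vstack([p(a),p(b)]))
print("recess px",proj("top",[.5364,.2117,.07]),proj("scene",[.5364,.2117,.004]))
E
```

```text
clock: 14.72
eef_pos: [0.538, 0.2131, 0.0568]
tool_rot: [0.435, 0.9, -0.0, -0.0]
ft_force: [0.6, 0.3, 0.3]
grip_width: 0.0854
clock: 15.55
eef_pos: [0.5088, 0.0966, 0.2572]
tool_rot: [0.436, 0.9, 0.001, 0.002]
ft_force: [-0.2, -0.4, 1.2]
grip_width: 0.0857
clock: 15.97
eef_pos: [0.347, 0.0367, 0.2569]
tool_rot: [0.436, 0.9, -0.001, -0.002]
ft_force: [-0.3, 0.1, -0.6]
grip_width: 0.0853
recess px [219.34488346 210.11385286] [241.49051569 177.65065897]
```

View pics/f.png

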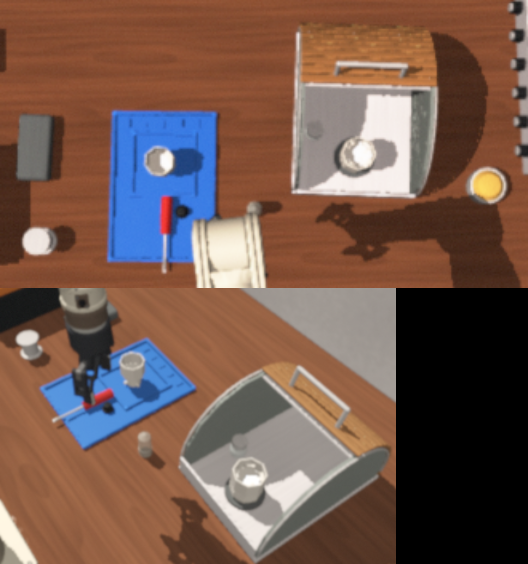

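```bash
python3 -m jog '[[[0,0,0,0,0,0,0],[0,0,0,0,0,0,0],[0,0,0,0,0,0,0],[0,0,0,0,0,0,0]]]'; python3 -c "
from workcell import bot
print(bot.job_done())"
```

```text
clock: 16.4
eef_pos: [0.3557, 0.0384, 0.257]
tool_rot: [0.435, 0.9, -0.0, -0.0]
ft_force: [0.1, 0.3, -0.3]
grip_width: 0.0852
the job is handed in; nothing more can be done
None
```

The cup stands upright in the big square recess, the shutter stayed open by itself, and the job was handed in at 16.4 s with the arm clear.

- **Shutter:** I gripped the bar, swung it along its arc to just past the top, and let go.
- **Freeing the cup:** I twisted it 16° under about 5 N of upward pull until it slipped into the gap, turned it 5° further, and it lifted out at about 1 N.
- **Placing:** I set it down until it touched the recess floor (9.6 N at most), opened the fingers and backed off.

**Last checks:** the final pictures show the cup upright in the recess, the shutter open, and the rest of the stack, the jar, the valve, the screwdriver and the other visible items looking undisturbed. The arm partly covers the near edge of the mat in the top view. The force reading was near zero.

**What went less well:** while I was finding the 2 mm lift limit, before the twist, the upward pull reached about 21 N for a moment. I lowered it straight away and twisted only after that.

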